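Draw a spent counting slide from its sprung holder into the discard beaker

ROBOT

A 6-joint arm with a two-finger parallel gripper is mounted at the origin on a cart in front of the work surface, level with it; the furniture and walls round the work are solid. World frame = base frame: x ahead of the robot, y to its left, z up, the work surface at z = 0. Lengths are in m, angles in rad, forces in N, time in s.
With the tool pointing down it reaches from about 0.3 to 0.875 m from the base axis. Payload 6.4 kg.
Tool frame: the origin (TCP) lies at the very end of the fingers, on their centre line; the grasp point (between the pads) lies 19 mm behind it; z points along the fingers, y is the line along which they close (so a half turn about z gives the same grasp; the last joint's range is limited). The gripper opens to 85 mm and grips with 20 to 120 N. Pads are 22 mm wide; open, the fingers measure 114 mm over their backs; the gripper's body (76 mm by 85 mm) begins 54 mm behind the grasp point. The pads swing forward as they close: fully open they stand 13 mm farther back than shut.
Start: joints at [1.07, 0.181, 1.607, -0, 1.354, -0.206], TCP at [0.167, 0.55, 0.231] pointing down, gripper open.
Joint ranges: [-2.99, 2.99], [-0.89, 2.07], [0.3, 2.58], [-1.14, 4.28], [0, 2.63], [-3.12, 3.12]. Speed limits (rad/s): [2.57, 2.57, 3.01, 3.14, 3.14, 3.14].

INTERFACE

Orientations are given as a unit quaternion [w, x, y, z].
In Python, from bench import ctrl, camera, calibration, order, outline_of gives the robot as it stands.
- The arm moves only by the tool move_arm, never from a script. Its argument "series" is a list that holds one entry, the list of rows, each a list of 5 numbers: the opening, from 0 (shut) to 1 (fully open), then the shift along the tool's x, y, z in mm, then the turn about the tool's z in rad. A call has exactly 10 rows; each row is the pose to reach, as a shift and turn from the pose commanded when the call began, along the tool's axes at that moment; what a row does not reach only later rows make up. A row lasts 1/12 s, in which the tool goes at most 41.7 mm and 7.16 degrees, less where a joint would pass 70% of its speed; a pose out of reach is approached as far as the arm can. A call with a gripper value outside its range is refused whole. The fingers move at their own pace and stop on an object; the grip force is fixed at half the most. Time passes only in rows, so rows that repeat a pose let the fingers close, or fill a call up. It gives the time, the measured TCP pose, the force, the opening and the grip force at its end, in the units of the state.
- ctrl.get_obs(): the state, without advancing time (a new reading comes with each control period).
- camera(name): name is "side" or "top" or "wrist"; returns (picture, depth): 480x640x3 uint8, blue, green, red; 480x640 float32, m along the optical axis (not along the pixel's ray), 0 where there is no reading.
- calibration(name): a dict with "intrinsics" (3x3 intrinsics, pixels), "k1" (the pictures are not rectified: a ray, as slopes to the right and down, at radius r is drawn at 1 + k1 r^2 times it, then the intrinsics apply), "rvec" (rotation vector, rad) and "tvec" (3), from world to camera coordinates, as OpenCV has them. Camera axes: x right, y down, z forward; pixel columns grow to the right and rows downward; lengths in m; the calibration is good to about 2 mm. A picture is of the moment at which its call begins: read the wrist's pose just before it. calibration takes no time and is no camera call; for the wrist camera it gives the pose at the moment of the call.
- order.hand_in(): hands the job in; it is judged then, once.
Trained networks look in the newest picture that a camera, given by its name, has taken for a name from the list of things; names that differ only in an ending like _2 or _b are one class to them, and where a whole thing is asked for, a point or a joint stands for the part that bears it (a point fixed in the world has none). Each returns a list of dicts, best first, with "conf" (0 to 1); they miss things now and then, are a little off and sometimes report something else, mostly with a low value. They report only what shows in the picture. A call takes as long as a camera call. They do not tell look-alikes from the thing itself.
- outline_of(target, camera): "region" (480x640 bool, what is visible of it) and "bbox" ([centre column, centre row, width, height] in pixels, round what is visible of it).
The state is a dict: "time_s": time; "q": joint angles; "dq": joint speeds; "joint_efforts": joint torques, N m; "eef_pos": TCP position; "eef_rot": TCP orientation; "wrist_force": force on the tool from outside, world axes, zero at the start; "torque": the same for the moment, N m; "opening": opening from 0.0 (shut) to 1.0 (fully open); "grasp_force": force on a finger pad.
Only numpy, scipy, OpenCV 4.12 (cv2) and the standard library are available. Lean on these libraries where they do the work, as an engineer would, in place of code of your own. Each camera call takes 0.05 s, during which the arm holds its last target. There are 200 camera calls.

TASK

Stand the large beaker on the bench under the front edge of the light box, in line with the slide. Then press a fingertip on the slide just hard enough that it comes along (above 20 N it cracks), draw it forward out of its sprung holder and on over the edge, so that it drops into the beaker. Do not pick the slide up, keep the beaker upright, and leave the petri dish, the timer and the small beaker where they are.

Things in the scene. Friction and masses are not known exactly. Their poses are not given: they have to be found in the camera images.
- slide: Plastic counting slide, 76 x 26 x 3.5 mm, 12 to 21 g, with a blue field on its last 18 mm at the rear. Origin: centre of its underside; x along its length to the rear (blue) end, z up. It lies in the holder on the light box, its top 1 mm above the rail and the back stop, so only its top can be got at. Over the edge it tips by itself once its middle is past it. Pressed with over 20 N it cracks.
- light_box: White light box, fixed. Origin under its middle at z 0 to -12 mm (screw feet); not quite level: tilted up to 2 degrees about its y, front up or down. Its x points back from the front edge, z up. Dark grey plate 190 x 124 x 12 mm, top 128 mm above the origin, x from -85 (front edge) to 105 mm, jutting 35 mm past the casing, free below. The slide lies at x -65 to 11, y -13 to 13 mm.
- front_edge (a point): The middle of the plate's top front edge, on the slide's centre line (same axes as the light box: x points from the edge back over the plate). The slide's front end starts 20 mm behind it. Holder: rail along the slide's +y side, stop behind its rear end, both 2.5 mm high; a spring finger holds its -y side with about 8 N at mid-length, till it has come 38 mm forward.
- beaker: Large glass beaker, open on top, 72 mm wide outside, about 60 mm clear inside, 93 mm high, wall 3 to 5 mm, 0.12 kg. Origin: centre of its underside on the bench, z up. Too wide to grip across: pinch its wall from above.
- petri: Bystander: petri dish with lid, 61 mm wide, 15 mm high, lying on the rear of the light box's plate, behind the slide's back stop. Origin: centre of its underside.
- timer: Bystander: white bench timer lying on the bench in front, 72 x 66 x 18 mm. Origin: centre of its underside.
- small_beaker: Bystander: small glass beaker, 52 mm wide, 61 mm high, on the bench to the left. Origin: centre of its underside.
Things that resemble listed ones, but are neither listed nor needed, are in the scene too. Several things have the shape of the beaker; the one meant has the colours described above.

How it is judged:
On the way, in this order (a step that is already met when the one before it is completed fails the run):
1. the large beaker stands upright on the bench, let go, under the front edge in line with the slide (horizontal distance between beaker and front_edge below 0.05 m and height (world z) of beaker below 0.004 m and angle between beaker's own z axis and vertical below 0.1 rad and contact force between the fingers and beaker below 0.1 N), for 0.3 s.
2. the slide has been drawn forward at least 25 mm along its holder, lying flat on the plate (x of slide in the frame of light_box below -0.052 m and z of slide in the frame of light_box above 0.125 m and angle between slide's own z axis and vertical below 0.12 rad), for 0.05 s.
At the end, for the whole second after the job is handed in: The slide lies at rest inside the large beaker (its origin within 32 mm of the beaker's axis and less than 75 mm above its underside); the beaker stands upright on the bench, at rest (horizontal distance between slide and beaker below 0.032 m and z of slide in the frame of beaker between -0.002 and 0.075 m and angle between beaker's own z axis and vertical below 0.1 rad and height (world z) of beaker below 0.004 m and linear speed of each of slide, beaker below 0.02 m/s); the robot touches nothing.
It fails at once if the slide is pressed with more than 20 N (it cracks) (contact force between any of the fingers, the arm and slide above 20 N).
It fails at once if the slide is picked up (its origin over 25 mm above the plate) (z of slide in the frame of light_box above 0.153 m).
It fails at once if the large beaker is tipped over (by more than 0.6 rad) (angle between beaker's own z axis and vertical above 0.6 rad).
It fails at once if the petri dish, the timer or the small beaker is moved by more than 15 mm (distance of any of petri, timer, small_beaker from where it was at the start of the episode above 0.015 m).
It also fails if it takes over 72 s, if anything falls off the work surface, if the arm or the gripper's body presses on something with over 40 N, if the wrist force passes 120 N, or if a joint passes its speed limit or range.

## Working session

There is one attempt and no reset: what is moved stays moved. The work goes in short steps, Python scripts to look and compute and a tool call to move; the robot and the scene stay as the last step left them, time stands still between calls to the robot, and variables do not carry over. Pictures are saved under pics/ and viewed, at most 10 in all, crops included, and the job is handed in when it is done.

Besides the shell and the picture viewer there is one more tool, called after "Emit:" as name(argument=value, ...), one argument or row to a line, values as JSON. move_arm: Moves the arm, as the interface text tells. Its arguments: {"type":"object","properties":{"series":{"type":"array","items":{"type":"array","items":{"type":"array","items":{"type":"number"}}}}},"required":["series"]}

```bash
mkdir -p pics; cat > h.py <<'E'
import numpy as np, cv2
from bench import ctrl, camera, calibration, order, outline_of
def world(cal, px, d):
    K=np.array(cal["intrinsics"]);R,_=cv2.Rodrigues(np.array(cal["rvec"],float));t=np.array(cal["tvec"],float).ravel()
    px=np.asarray(px,float).reshape(-1,2);d=np.asarray(d,float).ravel()
    u=cv2.undistortPoints(px.reshape(-1,1,2),K,np.array([cal["k1"],0,0,0.])).reshape(-1,2)
    p=np.c_[u*d[:,None],d]
    return (p-t)@R
def cloud(cal,dep,mask):
    v,u=np.nonzero(mask&(dep>0));return np.c_[u,v],world(cal,np.c_[u,v],dep[v,u])
def proj(cal,P):
    return cv2.projectPoints(np.asarray(P,float).reshape(-1,1,3),np.array(cal["rvec"],float),np.array(cal["tvec"],float),np.array(cal["intrinsics"]),np.array([cal["k1"],0,0,0.]))[0].reshape(-1,2)
E
python3 - <<'E'
from h import *
np.set_printoptions(precision=3,suppress=True)
o=ctrl.get_obs();print({k:o[k] for k in("time_s","eef_pos","eef_rot","wrist_force","opening")})
ims=[]
for c in("side","top"):
    im,d=camera(c);cal=calibration(c);ims.append(im);np.savez(f"{c}.npz",im=im,d=d)
    cv2.imwrite(f"pics/{c}0.png",im)
    for t in("slide","light_box","beaker","petri","timer","small_beaker"):
        for r in outline_of(t,c)[:5]:
            _,P=cloud(cal,d,r["region"])
            print(c,t,round(r["conf"],2),np.round(r["bbox"]), np.median(P,0) if len(P) else None, np.percentile(P,[2,98],axis=0).round(3).tolist() if len(P) else None)
E
```

```text
{'time_s': 0.0, 'eef_pos': array([0.167, 0.55 , 0.23 ]), 'eef_rot': array([-0.   ,  0.147,  0.989, -0.001]), 'wrist_force': array([ 0.18 , -0.758,  0.497]), 'opening': 0.9976941869081826}
side slide 0.54 [337. 260.  29.   8.] [0.559 0.167 0.12 ] [[0.525, 0.14, 0.116], [0.594, 0.183, 0.123]]
side light_box 0.8 [321. 280.  86.  69.] [0.603 0.215 0.095] [[0.511, 0.102, 0.013], [0.687, 0.227, 0.119]]
side beaker 0.92 [273. 213.  24.  34.] [ 0.722 -0.239  0.062] [[0.692, -0.303, 0.005], [0.757, -0.227, 0.091]]
side beaker 0.66 [371. 219.  20.  34.] [ 0.421 -0.211  0.057] [[0.387, -0.275, 0.001], [0.451, -0.199, 0.09]]
side beaker 0.55 [270. 200.  23.  30.] [ 0.75  -0.366  0.08 ] [[0.713, -0.636, -0.002], [0.795, -0.316, 0.092]]
side petri 0.53 [295. 254.  30.  19.] [0.656 0.169 0.131] [[0.629, 0.132, 0.118], [0.684, 0.19, 0.133]]
side timer 0.81 [388. 262.  30.  19.] [ 0.401 -0.008  0.015] [[0.357, -0.058, -0.001], [0.441, 0.024, 0.02]]
side small_beaker 0.61 [413. 334.  22.  32.] [0.413 0.369 0.039] [[0.39, 0.328, 0.005], [0.435, 0.378, 0.059]]
top slide 0.65 [250. 227.  13.  35.] [0.561 0.164 0.121] [[0.525, 0.151, 0.117], [0.598, 0.177, 0.126]]
top light_box 0.58 [249. 211.  63.  84.] [0.59  0.153 0.118] [[0.507, 0.1, 0.08], [0.69, 0.222, 0.123]]
top beaker 0.91 [426. 171.  36.  37.] [ 0.736 -0.27   0.044] [[0.692, -0.3, -0.001], [0.759, -0.231, 0.095]]
top beaker 0.82 [470. 163.  35.  32.] [ 0.755 -0.383  0.049] [[0.711, -0.411, -0.001], [0.793, -0.342, 0.094]]
top beaker 0.57 [418. 291.  39.  30.] [ 0.423 -0.246  0.019] [[0.388, -0.27, -0.002], [0.453, -0.203, 0.094]]
top petri 0.88 [251. 185.  26.  26.] [0.656 0.158 0.132] [[0.628, 0.129, 0.117], [0.687, 0.187, 0.137]]
top small_beaker 0.77 [173. 288.  27.  22.] [0.415 0.359 0.025] [[0.391, 0.327, -0.002], [0.435, 0.374, 0.064]]
```

```bash
python3 - <<'E'
import cv2,numpy as np
im=cv2.imread("pics/top0.png");s=cv2.imread("pics/side0.png")
cv2.imwrite("pics/t1.png",cv2.resize(im[120:360,140:500],None,fx=2.2,fy=2.2,interpolation=3))
E
```

```text
(no output)
```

View pics/t1.png

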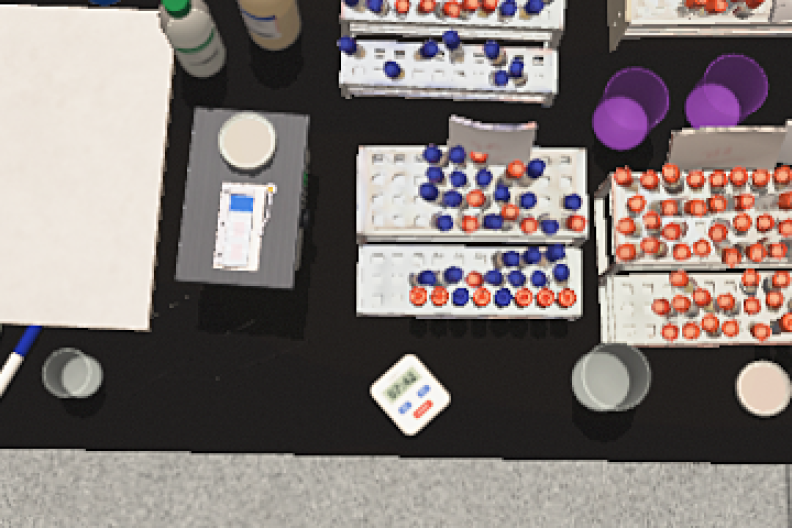

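View pics/side0.png

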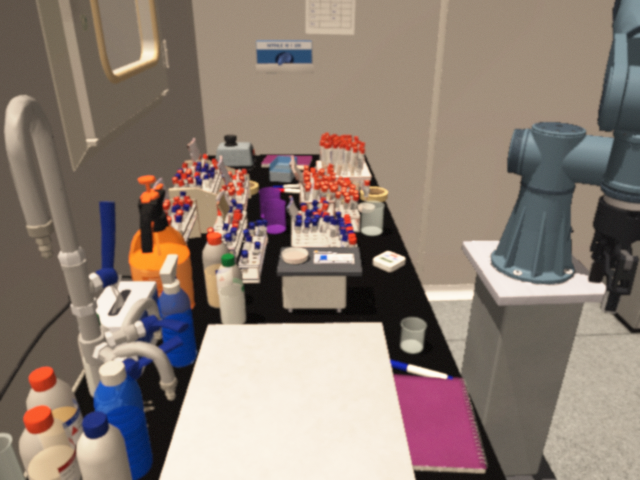

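The top view (pixels in the full picture) shows these candidates for the large beaker:
- Clear glass at (418,291).
- Purple look-alikes at (426,171) and (470,163).
- Small clear glass at (173,288), on the left.

The glass one at (418,291) fits the description. Next I'll measure the plate, slide and beaker rim, and check a crop.

```bash
python3 - <<'E'
from h import *
np.set_printoptions(precision=4,suppress=True)
z=np.load("top.npz");im,d=z["im"],z["d"];cal=calibration("top")
full=np.ones(d.shape,bool);uv,P=cloud(cal,d,full)
# plate
m=(P[:,0]>.46)&(P[:,0]<.74)&(P[:,1]>.08)&(P[:,1]<.24)&(P[:,2]>.108)&(P[:,2]<.145)
r=cv2.minAreaRect(P[m][:,:2].astype(np.float32));print("plate rect",r, cv2.boxPoints(r))
g=m&(P[:,2]<.128); col=im[uv[:,1],uv[:,0]].astype(int); g&=(col.max(1)<130)
A=np.c_[P[g][:,:2]-[.56,.16],np.ones(g.sum())];c=np.linalg.lstsq(A,P[g][:,2],rcond=None)[0]
res=P[g][:,2]-A@c;k=abs(res)<.004;c=np.linalg.lstsq(A[k],P[g][k,2],rcond=None)[0];print("plane slope x,y, z at (.56,.16)",c,k.sum(),res.std())
# slide
for o in outline_of("slide","top")[:1]:
    q,S=cloud(cal,d,o["region"]);rr=cv2.minAreaRect(S[:,:2].astype(np.float32));print("slide",rr,np.median(S,0))
# beaker rim
for cam in("top","side"):
    z=np.load(cam+".npz");d2=z["d"];cc=calibration(cam)
    _,Q=cloud(cc,d2,np.ones(d2.shape,bool))
    b=(Q[:,0]>.36)&(Q[:,0]<.48)&(Q[:,1]>-.31)&(Q[:,1]<-.17)&(Q[:,2]>.084)&(Q[:,2]<.11)
    R=Q[b];print(cam,len(R),R[:,2].max() if len(R) else 0)
    if len(R)>5: print(cv2.minEnclosingCircle(R[:,:2].astype(np.float32)))
    b=(Q[:,0]>.36)&(Q[:,0]<.48)&(Q[:,1]>-.31)&(Q[:,1]<-.17)&(Q[:,2]>.012)&(Q[:,2]<.11)
    print(cv2.minEnclosingCircle(Q[b][:,:2].astype(np.float32)))
cv2.imwrite("pics/b1.png",cv2.resize(im[260:325,385:450],None,fx=6,fy=6,interpolation=2))
E
```

```text
plate rect ((0.5997648239135742, 0.16208401322364807), (0.12506188452243805, 0.1920929253101349), 86.91319274902344) [[0.5005 0.1048]
 [0.6923 0.0945]
 [0.699  0.2194]
 [0.5072 0.2297]]
plane slope x,y, z at (.56,.16) [-0.0048  0.0014  0.1182] 2241 0.002358312600327372
slide ((0.5616064071655273, 0.1638828068971634), (0.026623673737049103, 0.07577025890350342), 87.79811096191406) [0.5608 0.1639 0.1215]
top 227 0.10988314804202397
((0.4361415505409241, -0.25865572690963745), 0.06254405528306961)
((0.4361415505409241, -0.25865572690963745), 0.06254405528306961)
side 156 0.10946686397002951
((0.44509899616241455, -0.2524924874305725), 0.06643584370613098)
((0.4432625472545624, -0.2535882592201233), 0.06647023558616638)
```

View pics/b1.png

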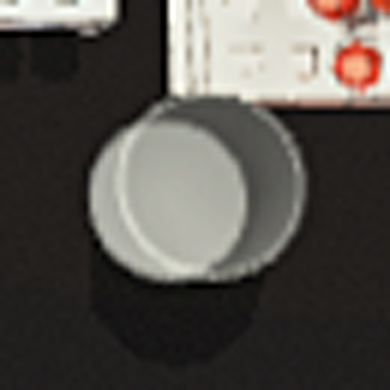

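The crop shows one clear glass beaker. Its rim is centred near (420.8,291.3) and its base near (413,293). The racks lie behind it.

```bash
python3 - <<'E'
from h import *
cal=calibration("top")
def onz(px,z):
    a,b=world(cal,[px,px],[1,2]); s=(z-a[2])/(b[2]-a[2]);return a+s*(b-a)
print(onz((420.8,291.3),.093),onz((413,293),.003))
c=onz((420.8,291.3),.093)
for y in (95,282): print(onz((420.8,y/6+260),.093))
for x in (122,308): print(onz((x/6+385,291.3),.093))
z=np.load("side.npz");_,Q=cloud(calibration("side"),z["d"],outline_of("beaker","top")[0]["region"]*0>0) if 0 else (0,0)
o=ctrl.get_obs();print(o["eef_pos"],o["q"])
E
```

```text
[ 0.4184387  -0.23987933  0.093     ] [ 0.42050063 -0.23863708  0.003     ]
[ 0.4542956  -0.24051664  0.093     ]
[ 0.38247142 -0.23924921  0.093     ]
[ 0.41770187 -0.20405634  0.093     ]
[ 0.41917371 -0.2758802   0.093     ]
[0.16702596 0.55020336 0.23130589] [ 1.06971803e+00  1.80743968e-01  1.60702913e+00  3.01840443e-05
  1.35382864e+00 -2.06301305e-01]
```

Emit:
move_arm(
  series=[
    [[0.4,-28,-30,0,0.12],[0.4,-56,-60,0,0.24],[0.4,-84,-90,0,0.36],[0.4,-112,-120,0,0.48],[0.4,-140,-150,0,0.6],[0.4,-168,-180,0,0.72],[0.4,-196,-210,0,0.84],[0.4,-224,-240,0,0.96],[0.4,-252,-270,0,1.08],[0.4,-280,-300,0,1.2]],
  ],
)

```text
time_s: 1.58
eef_pos: [0.3483, 0.1801, 0.2317]
eef_rot: [0.0, 0.682, 0.732, 0.001]
wrist_force: [1.5, 0.1, -0.0]
opening: 0.4
grasp_force: 0.0
```

```bash
cat >> h.py <<'E'
from scipy.spatial.transform import Rotation as Ro
def go(p,yaw):
    "shift in tool mm and turn to reach TCP p with tool-y at world yaw (deg)"
    o=ctrl.get_obs();q=o["eef_rot"];R=Ro.from_quat([q[1],q[2],q[3],q[0]]).as_matrix()
    s=R.T@(np.array(p)-o["eef_pos"])*1000;y=np.degrees(np.arctan2(R[1,1],R[0,1]))
    t=-(yaw-y+180)%360-180 if False else -((yaw-y+180)%360-180)
    print("t",round(o["time_s"],2),"pos",o["eef_pos"].round(4),"yaw",round(y,1),"F",o["wrist_force"].round(1),"open",round(o["opening"],3),"grip",round(o["grasp_force"],1),"-> shift",s.round(1),"turn",round(np.radians(t),3))
E
python3 -c "
from h import *
go([.385,-.239,.20],-3)"
```

```text
t 1.58 pos [0.3483 0.1801 0.2317] yaw 4.0 F [ 1.5  0.1 -0. ] open 0.4 grip 0.0 -> shift [-420.6    7.1   31.6] turn 0.123
```

Emit:
move_arm(
  series=[
    [[0.4,-42,1,0,0.02],[0.4,-84,2,0,0.04],[0.4,-126,3,0,0.06],[0.4,-168,4,0,0.08],[0.4,-210,5,5,0.1],[0.4,-252,6,10,0.12],[0.4,-294,7,15,0.12],[0.4,-336,7,20,0.12],[0.4,-378,7,25,0.12],[0.4,-418,7,30,0.12]],
  ],
)

```text
time_s: 2.42
eef_pos: [0.386, -0.2337, 0.2018]
eef_rot: [0.001, 0.723, 0.691, 0.0]
wrist_force: [0.9, 0.5, 1.3]
opening: 0.399
grasp_force: 0.0
```

```bash
python3 - <<'E'
from h import *
go([.385,-.239,.068],-3)
cal=calibration("wrist");im,d=camera("wrist")
for c in ((.419,-.239),):
    for a in range(0,360,30):
        u=proj(cal,[[c[0]+.036*np.cos(np.radians(a)),c[1]+.036*np.sin(np.radians(a)),.093]])[0];cv2.circle(im,tuple(int(x) for x in u.round()),2,(0,255,0),-1)
u=proj(cal,[[.385,-.239,.093]])[0];cv2.circle(im,tuple(int(x) for x in u.round()),4,(0,0,255),-1)
cv2.imwrite("pics/w1.png",im)
E
```

```text
t 2.42 pos [ 0.386  -0.2337  0.2018] yaw -2.6 F [0.9 0.5 1.3] open 0.399 grip 0.0 -> shift [ -5.2  -0.9 133.8] turn 0.008
```

View pics/w1.png

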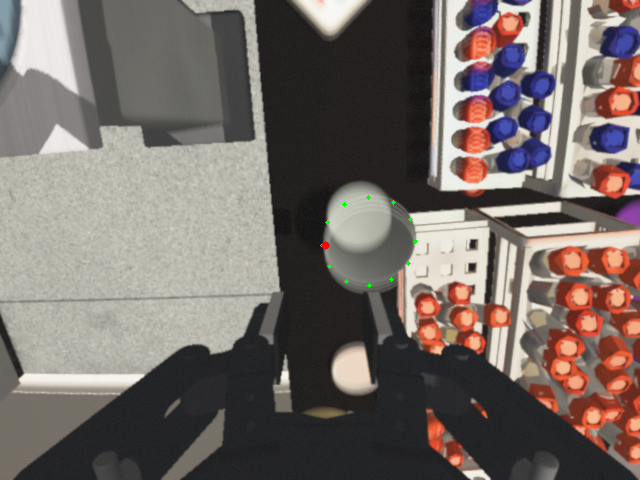

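Emit:
move_arm(
  series=[
    [[0.4,-1,-0.5,30,0],[0.4,-1,-0.5,55,0],[0.4,-1,-0.5,75,0],[0.4,-1,-0.5,90,0],[0.4,-1,-0.5,105,0],[0.4,-1,-0.5,118,0],[0.4,-1,-0.5,128,0],[0.4,-1,-0.5,133,0],[0.4,-1,-0.5,133,0],[0.4,-1,-0.5,133,0]],
  ],
)

```text
time_s: 3.3
eef_pos: [0.3859, -0.2324, 0.069]
eef_rot: [0.0, 0.722, 0.691, -0.0]
wrist_force: [0.0, 0.1, 0.1]
opening: 0.399
grasp_force: 0.0
```

```bash
python3 - <<'E'
from h import *
go([.385,-.239,.068],-3)
im,d=camera("wrist");cv2.imwrite("pics/w2.png",im[100:400,150:550])
E
```

```text
t 3.3 pos [ 0.3859 -0.2324  0.069 ] yaw -2.5 F [0.  0.1 0.1] open 0.399 grip 0.0 -> shift [-6.6 -0.6  1. ] turn 0.008
```

View pics/w2.png

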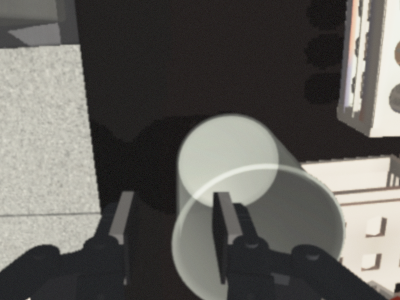

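Emit:
move_arm(
  series=[
    [[0.4,-3,0,1,0],[0.4,-6,0,1,0],[0.4,-6,0,1,0],[0.3,-6,0,1,0],[0.2,-6,0,1,0],[0.1,-6,0,1,0],[0,-6,0,1,0],[0,-6,0,1,0],[0,-6,0,1,0],[0,-6,0,1,0]],
  ],
)

```text
time_s: 4.18
eef_pos: [0.3859, -0.2384, 0.068]
eef_rot: [0.0, 0.722, 0.691, 0.0]
wrist_force: [1.6, 1.1, 3.5]
opening: 0.049
grasp_force: 57.4
```

```bash
python3 - <<'E'
from h import *
go([.40,.165,.12],-3)
E
```

```text
t 4.18 pos [ 0.3859 -0.2384  0.068 ] yaw -2.5 F [1.6 1.1 3.5] open 0.049 grip 57.4 -> shift [403.6  -3.6 -52.2] turn 0.008
```

Emit:
move_arm(
  series=[
    [[0,0,0,-10,0],[0,0,0,-30,0],[0,0,0,-50,0],[0,15,0,-60,0],[0,45,0,-60,0],[0,80,0,-60,0],[0,115,0,-60,0],[0,150,0,-60,0],[0,180,0,-60,0],[0,205,0,-60,0]],
  ],
)

```text
time_s: 5.02
eef_pos: [0.3933, -0.0314, 0.1277]
eef_rot: [-0.001, 0.722, 0.692, -0.0]
wrist_force: [0.3, -0.5, -1.1]
opening: 0.053
grasp_force: 58.5
```

Emit:
move_arm(
  series=[
    [[0,30,0,0,0],[0,60,0,0,0],[0,90,0,0,0],[0,120,0,0,0],[0,150,0,0,0],[0,175,0,0,0],[0,190,0,0,0],[0,198,0,0,0],[0,200,0,0,0],[0,200,0,0,0]],
  ],
)

```text
time_s: 5.85
eef_pos: [0.4029, 0.1662, 0.1276]
eef_rot: [-0.0, 0.722, 0.692, -0.001]
wrist_force: [-0.5, -0.9, -1.2]
opening: 0.046
grasp_force: 58.5
```

```bash
python3 - <<'E'
from h import *
go([.4546,.169,.074],-3)
z=camera("side");r=outline_of("beaker","side")
for o in r: print(o["conf"],o["bbox"],np.percentile(cloud(calibration("side"),z[1],o["region"])[1],[2,50,98],axis=0).round(3).tolist())
E
```

```text
t 5.85 pos [0.4029 0.1662 0.1276] yaw -2.5 F [-0.5 -0.9 -1.2] open 0.046 grip 58.5 -> shift [ 5.1 51.6 53.5] turn 0.009
0.95 [273.0, 215.1, 24.6, 35.2] [[0.691, -0.34, 0.0], [0.723, -0.239, 0.058], [0.758, -0.2, 0.091]]
0.8 [271.0, 200.5, 19.3, 28.4] [[0.712, -0.413, 0.062], [0.744, -0.36, 0.081], [0.772, -0.339, 0.092]]
0.6 [390.9, 262.0, 28.8, 44.2] [[0.404, 0.131, 0.062], [0.438, 0.192, 0.117], [0.467, 0.202, 0.15]]
```

Emit:
move_arm(
  series=[
    [[0,2,0,20,0],[0,4,0,40,0],[0,5,0,50,0],[0,5,0,53,0],[0,5,12,53,0],[0,5,25,53,0],[0,5,38,53,0],[0,5,47,53,0],[0,5,51,54,0],[0,5,52,56,0]],
  ],
)

```text
time_s: 6.78
eef_pos: [0.4566, 0.1687, 0.0722]
eef_rot: [0.0, 0.723, 0.691, 0.0]
wrist_force: [0.7, -0.5, -1.7]
opening: 0.049
grasp_force: 58.7
```

Emit:
move_arm(
  series=[
    [[0,0,0,1,0],[0,0,0,2,0],[0,0,0,3,0],[0,0,0,3.5,0],[0,0,0,3.5,0],[0.1,0,0,3.5,0],[0.2,0,0,3.5,0],[0.3,0,0,3.5,0],[0.4,0,0,3.5,0],[0.4,0,0,3.5,0]],
  ],
)

```text
time_s: 7.62
eef_pos: [0.4554, 0.1691, 0.0681]
eef_rot: [0.0, 0.722, 0.691, 0.0]
wrist_force: [0.2, 0.4, -0.7]
opening: 0.398
grasp_force: 0.0
```

```bash
python3 - <<'E'
from h import *
go([.4546,.169,.14],-3)
cal=calibration("wrist");im,d=camera("wrist")
for a in range(0,360,30):
    u=proj(cal,[[.4886+.036*np.cos(np.radians(a)),.1675+.036*np.sin(np.radians(a)),.093]])[0];cv2.circle(im,tuple(int(x) for x in u.round()),2,(0,255,0),-1)
cv2.imwrite("pics/w3.png",im)
E
```

```text
t 7.62 pos [0.4554 0.1691 0.0681] yaw -2.5 F [ 0.2  0.4 -0.7] open 0.398 grip 0.0 -> shift [ -0.1  -0.8 -71.9] turn 0.008
```

View pics/w3.png

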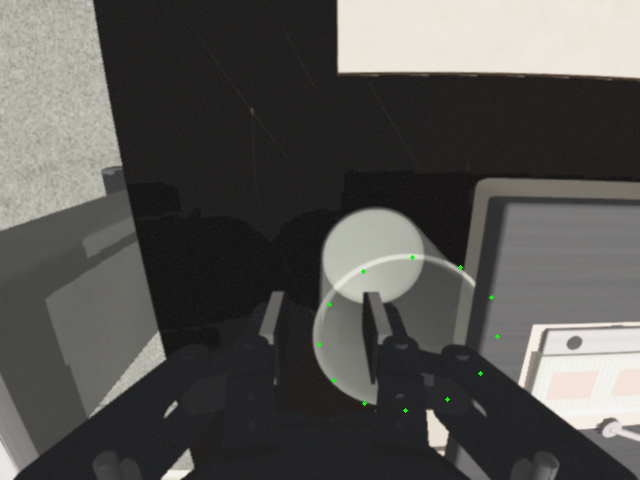

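The beaker stands in line with the slide, its rear rim under the plate edge (columns 315 to 480). Now I'll rise clear and go over the slide with the fingers shut, turned a quarter.

Emit:
move_arm(
  series=[
    [[0.4,0,0,-15,0],[0.4,0,0,-45,0],[0.4,0,0,-80,0],[0.4,0,10,-92,-0.1],[0.3,0,35,-92,-0.22],[0.2,0,65,-92,-0.34],[0.1,0,92,-92,-0.46],[0,0,112,-92,-0.58],[0,-0.5,120,-92,-0.7],[0,-0.5,120,-92,-0.8]],
  ],
)

```text
time_s: 8.5
eef_pos: [0.5773, 0.1627, 0.1599]
eef_rot: [0.0, 0.394, 0.919, 0.0]
wrist_force: [-1.1, -0.1, -0.6]
opening: 0.004
grasp_force: 0.0
```

Emit:
move_arm(
  series=[
    [[0,0,0,0,-0.12],[0,0,0,0,-0.24],[0,0,0,0,-0.36],[0,0,0,0,-0.48],[0,0,0,0,-0.6],[0,0,0,0,-0.72],[0,0,0,0,-0.76],[0,0,0,0,-0.76],[0,0,0,0,-0.76],[0,0,0,0,-0.76]],
  ],
)

```text
time_s: 9.33
eef_pos: [0.5753, 0.1633, 0.16]
eef_rot: [-0.0, 0.028, 1.0, -0.0]
wrist_force: [-0.2, -0.1, 0.6]
opening: 0.002
grasp_force: 0.0
```

```bash
python3 - <<'E'
from h import *
np.set_printoptions(precision=4,suppress=True)
go([.5755,.1633,.13],87.2)
cal=calibration("wrist");im,d=camera("wrist")
f=np.array([.9987,-.049,0]);l=np.array([.049,.9987,0]);c=np.array([.5615,.164,.1218])
for a,b in((-38,-13),(-38,13),(38,13),(38,-13),(14,0),(-58,0)):
    u=proj(cal,[c+f*a/1e3+l*b/1e3])[0];cv2.circle(im,tuple(int(x) for x in u.round()),2,(0,255,0),-1)
cv2.imwrite("pics/w4.png",im)
uv,P=cloud(cal,d,np.ones(d.shape,bool));col=im[uv[:,1],uv[:,0]].astype(int)
q=(P-c);a=q@f;b=q@l
g=(a>-56)&(a>-.056)&(a<.125)&(abs(b)<.058)&(abs(P[:,2]-.118)<.01)&(abs(b)>.026)&(col.max(1)<140)
A=np.c_[a[g],b[g],np.ones(g.sum())];s=np.linalg.lstsq(A,P[g,2],rcond=None)[0];k=abs(P[g,2]-A@s)<.003
print(np.linalg.lstsq(A[k],P[g,2][k],rcond=None)[0],k.sum(),g.sum())
s=(a>-.036)&(a<-.005)&(abs(b)<.01);print("slide top",np.median(P[s,2]) if s.any() else None, s.sum())
t,dt=camera("top");
for o in outline_of("beaker","top"):print(o["conf"],o["bbox"])
E
```

```text
t 9.33 pos [0.5753 0.1633 0.16  ] yaw 86.8 F [-0.2 -0.1  0.6] open 0.002 grip 0.0 -> shift [-0.2  0.1 30. ] turn -0.008
[-0.006   0.0006  0.1172] 21167 21167
slide top 0.12116250114046714 2932
0.71 [426.9, 170.8, 31.5, 39.6]
0.63 [471.5, 161.8, 37.0, 33.0]
0.61 [260.6, 262.4, 14.2, 24.9]
```

View pics/w4.png

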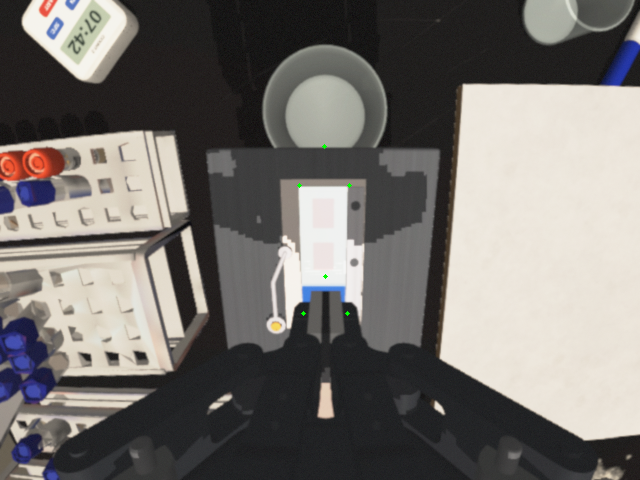

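The overlay matches: the slide front corners are at (300,185) and (349,185), the edge midpoint is at (324,147), and the beaker is centred in front of it. Next I descend.

Emit:
move_arm(
  series=[
    [[0,0,0,8,0],[0,0,0,18,0],[0,0,0,26,0],[0,0,0,31,0],[0,0,0,34,0],[0,0,0,35,0],[0,0,0,36,0],[0,0,0,36.5,0],[0,0,0,37,0],[0,0,0,37,0]],
  ],
)

```text
time_s: 10.32
eef_pos: [0.5755, 0.1633, 0.1235]
eef_rot: [0.0, 0.027, 1.0, 0.0]
wrist_force: [-0.1, 0.2, 1.0]
opening: 0.003
grasp_force: 0.0
```

Emit:
move_arm(
  series=[
    [[0,0,0,0.2,0],[0,0,0,0.4,0],[0,0,0,0.6,0],[0,0,0,0.8,0],[0,0,0,1.0,0],[0,0,0,1.0,0],[0,0,0,1.0,0],[0,0,0,1.0,0],[0,0,0,1.0,0],[0,0,0,1.0,0]],
  ],
)

```text
time_s: 11.15
eef_pos: [0.5753, 0.1633, 0.1222]
eef_rot: [-0.0, 0.027, 1.0, -0.0]
wrist_force: [0.2, -0.1, 0.4]
opening: 0.0
grasp_force: 0.0
```

Emit:
move_arm(
  series=[
    [[0,0,0,0.1,0],[0,0,0,0.2,0],[0,0,0,0.3,0],[0,0,0,0.4,0],[0,0,0,0.5,0],[0,0,0,0.6,0],[0,0,0,0.7,0],[0,0,0,0.7,0],[0,0,0,0.7,0],[0,0,0,0.7,0]],
  ],
)

```text
time_s: 11.98
eef_pos: [0.5754, 0.1633, 0.1216]
eef_rot: [0.0, 0.027, 1.0, 0.0]
wrist_force: [-0.6, -0.2, 2.3]
opening: -0.002
grasp_force: 0.9
```

Emit:
move_arm(
  series=[
    [[0,0,0,0.1,0],[0,0,0,0.1,0],[0,0,0,0.2,0],[0,0,0,0.2,0],[0,0,0,0.3,0],[0,0,0,0.3,0],[0,0,0,0.4,0],[0,0,0,0.4,0],[0,0,0,0.4,0],[0,0,0,0.4,0]],
  ],
)

```text
time_s: 12.82
eef_pos: [0.5756, 0.1633, 0.1216]
eef_rot: [0.0, 0.027, 1.0, 0.0]
wrist_force: [-0.9, -0.5, 4.9]
opening: 0.001
grasp_force: 2.8
```

Emit:
move_arm(
  series=[
    [[0,0,0,0.1,0],[0,0,0,0.2,0],[0,0,0,0.3,0],[0,0,0,0.4,0],[0,0,0,0.5,0],[0,0,0,0.6,0],[0,0,0,0.7,0],[0,0,0,0.7,0],[0,0,0,0.7,0],[0,0,0,0.7,0]],
  ],
)

```text
time_s: 13.65
eef_pos: [0.5759, 0.1633, 0.1215]
eef_rot: [0.001, 0.027, 1.0, -0.0]
wrist_force: [-2.1, -0.8, 8.6]
opening: -0.0
grasp_force: 4.5
```

Emit:
move_arm(
  series=[
    [[0,0.5,0,0.1,0],[0,1,0,0.2,0],[0,1.5,0,0.3,0],[0,2,0,0.3,0],[0,2.5,0,0.3,0],[0,3,0,0.3,0],[0,3.5,0,0.3,0],[0,4,0,0.3,0],[0,4,0,0.3,0],[0,4,0,0.3,0]],
  ],
)

```text
time_s: 14.48
eef_pos: [0.5732, 0.1634, 0.1216]
eef_rot: [0.002, 0.027, 1.0, 0.0]
wrist_force: [1.9, -0.5, 6.4]
opening: -0.002
grasp_force: 3.5
```

```bash
cat > sl.py <<'E'
from h import *
go([.5755,.1633,.13],87.2)
cal=calibration("wrist");im,d=camera("wrist")
P=np.array([.5036,.1668,.1218]);f=np.array([.9987,-.049,0]);l=np.array([.049,.9987,0])
# rectified strip of the slide's top plane: 4 px/mm, rows along a (-10..80mm behind edge), cols b
aa=np.arange(-40,60,.25);vals=[]
for b in(-8,-6,6,8):
    uv=proj(cal,P+f*aa[:,None]/1e3+l*b/1e3).astype(np.float32)
    vals.append(cv2.remap(im,uv[:,0].copy(),uv[:,1].copy(),1).reshape(-1,3).astype(float))
v=np.median(vals,0);w=v.min(1);i=np.argmax(w>150);print("slide front a (mm behind edge):",aa[i])
bl=v[:,0]-v[:,2];j=np.argmax((bl>60)&(aa>aa[i]+30));print("blue starts a:",aa[j],"blue-front",aa[j]-aa[i])
E
python3 sl.py
```

```text
t 14.48 pos [0.5732 0.1634 0.1216] yaw 86.8 F [ 1.9 -0.5  6.4] open -0.002 grip 3.5 -> shift [-2.3  0.  -8.4] turn -0.006
slide front a (mm behind edge): -30.5
blue starts a: -40.0 blue-front -9.5
```

```bash
python3 - <<'E'
s=open('sl.py').read()
s=s.replace("i=np.argmax(w>150)","k=np.argmin(abs(aa-(35-70*0)));k=len(aa)-1-np.argmax((w>150)[::-1]);i=k\nwhile i>0 and w[i-1:i+1].max()>150: i-=1\nwhile 0: pass\n")
s=s.replace("\n; print","\nprint").replace("\n;print","\nprint");open('sl.py','w').write(s+"\nprint(np.c_[aa,w,bl][::8].round(1).tolist())\n")
E
python3 sl.py
```

```text
t 14.53 pos [0.5732 0.1634 0.1216] yaw 86.9 F [ 1.7 -1.   5.9] open -0.002 grip 3.5 -> shift [-2.4  0.  -8.4] turn -0.006
slide front a (mm behind edge): 18.0
blue starts a: -40.0 blue-front -58.0
[[-40.0, 104.5, -4.5], [-38.0, 101.0, -4.0], [-36.0, 99.0, -4.5], [-34.0, 94.5, -4.0], [-32.0, 93.0, -3.5], [-30.0, 161.0, -8.5], [-28.0, 169.0, -9.5], [-26.0, 169.0, -9.0], [-24.0, 167.0, -9.5], [-22.0, 166.5, -9.0], [-20.0, 167.0, -8.5], [-18.0, 165.0, -9.5], [-16.0, 165.0, -8.5], [-14.0, 163.5, -8.5], [-12.0, 162.0, -9.5], [-10.0, 161.0, -8.5], [-8.0, 160.0, -8.5], [-6.0, 159.5, -8.5], [-4.0, 157.5, -9.0], [-2.0, 157.0, -7.5], [0.0, 109.5, -6.0], [2.0, 60.5, 0.5], [4.0, 61.5, 0.0], [6.0, 61.0, -0.5], [8.0, 61.0, 0.0], [10.0, 60.5, 0.0], [12.0, 61.0, -1.0], [14.0, 62.0, -1.0], [16.0, 71.0, -3.0], [18.0, 148.0, -12.5], [20.0, 239.0, 1.5], [22.0, 240.0, 0.0], [24.0, 239.5, 0.5], [26.0, 239.0, 0.5], [28.0, 239.5, 0.0], [30.0, 239.5, 0.0], [32.0, 239.0, 0.5], [34.0, 239.0, 0.0], [36.0, 239.0, -0.5], [38.0, 239.0, -0.5], [40.0, 238.5, -1.0], [42.0, 239.0, 0.0], [44.0, 239.0, 0.0], [46.0, 239.0, -1.0], [48.0, 238.5, -1.5], [50.0, 238.5, -1.5], [52.0, 238.0, -1.5], [54.0, 238.0, -1.5], [56.0, 238.5, -1.0], [58.0, 238.0, -1.5]]
```

Emit:
move_arm(
  series=[
    [[0,0,0,0.3,0],[0,0,0,0.6,0],[0,0,0,0.9,0],[0,0,0,1.2,0],[0,1,0,1.2,0],[0,2,0,1.2,0],[0,3,0,1.2,0],[0,4,0,1.2,0],[0,5,0,1.2,0],[0,5,0,1.2,0]],
  ],
)

```text
time_s: 15.42
eef_pos: [0.5694, 0.1636, 0.1216]
eef_rot: [0.004, 0.027, 1.0, 0.0]
wrist_force: [3.3, -1.5, 11.4]
opening: -0.007
grasp_force: 5.5
```

```bash
sed -i 's/>150/>200/g; /aa,w,bl/d; /blue starts/d' sl.py; python3 sl.py
```

```text
t 15.42 pos [0.5694 0.1636 0.1216] yaw 86.9 F [ 3.3 -1.5 11.4] open -0.007 grip 5.5 -> shift [-6.2  0.  -8.3] turn -0.006
slide front a (mm behind edge): 14.75
```

At about 11 N the slide comes along: its front end is now 15 mm behind the edge, down from 19 to 20. I'll keep drawing.

Emit:
move_arm(
  series=[
    [[0,1,0,0.1,0],[0,2,0,0.2,0],[0,3,0,0.2,0],[0,4,0,0.2,0],[0,5,0,0.2,0],[0,6,0,0.2,0],[0,7,0,0.2,0],[0,8,0,0.2,0],[0,9,0,0.2,0],[0,10,0,0.2,0]],
  ],
)

```text
time_s: 16.3
eef_pos: [0.5598, 0.1641, 0.1217]
eef_rot: [0.004, 0.028, 1.0, 0.0]
wrist_force: [2.7, -0.5, 11.7]
opening: 0.001
grasp_force: 5.7
```

```bash
python3 sl.py
```

```text
t 16.3 pos [0.5598 0.1641 0.1217] yaw 86.8 F [ 2.7 -0.5 11.7] open 0.001 grip 5.7 -> shift [-15.7   0.   -8.2] turn -0.006
slide front a (mm behind edge): 5.25
```

Emit:
move_arm(
  series=[
    [[0,1,0,0,0],[0,2,0,0,0],[0,3.5,0,0,0],[0,5,0,0,0],[0,6.5,0,0,0],[0,8,0,0,0],[0,9.5,0,0,0],[0,11,0,0,0],[0,12,0,0,0],[0,13,0,0,0]],
  ],
)

```text
time_s: 17.18
eef_pos: [0.547, 0.1648, 0.1217]
eef_rot: [0.004, 0.027, 1.0, 0.0]
wrist_force: [4.4, -2.0, 11.7]
opening: -0.006
grasp_force: 5.9
```

Emit:
move_arm(
  series=[
    [[0,1,0,0,0],[0,2,0,0,0],[0,3,0,0,0],[0,4,0,0,0],[0,5,0,0,0],[0,6,0,0,0],[0,7,0,0,0],[0,8,0,0,0],[0,9,0,0,0],[0,10,0,0,0]],
  ],
)

```text
time_s: 18.02
eef_pos: [0.5371, 0.1654, 0.1218]
eef_rot: [0.004, 0.027, 1.0, 0.0]
wrist_force: [3.6, -1.9, 12.3]
opening: -0.004
grasp_force: 6.1
```

```bash
python3 sl.py; python3 - <<'E'
from h import *
im,d=camera("wrist");cv2.imwrite("pics/w5.png",im[20:380,180:480])
E
```

```text
t 18.02 pos [0.5371 0.1654 0.1218] yaw 86.9 F [ 3.6 -1.9 12.3] open -0.004 grip 6.1 -> shift [-38.5   0.   -7.9] turn -0.006
slide front a (mm behind edge): -17.75
```

View pics/w5.png

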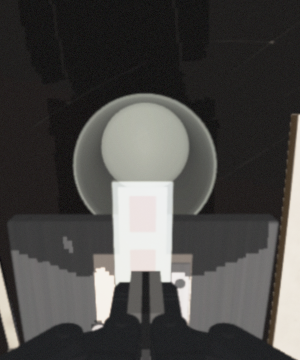

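Emit:
move_arm(
  series=[
    [[0,0,0,-0.2,0],[0,1,0,-0.3,0],[0,2,0,-0.3,0],[0,3.5,0,-0.3,0],[0,5,0,-0.3,0],[0,6.5,0,-0.3,0],[0,8,0,-0.3,0],[0,9.5,0,-0.3,0],[0,11,0,-0.3,0],[0,12,0,-0.3,0]],
  ],
)

```text
time_s: 18.95
eef_pos: [0.5249, 0.1661, 0.1218]
eef_rot: [0.004, 0.028, 1.0, 0.0]
wrist_force: [3.2, -1.7, 12.7]
opening: -0.001
grasp_force: 5.8
```

Emit:
move_arm(
  series=[
    [[0,1,0,0,0],[0,2,0,-0.1,0],[0,3,0,-0.2,0],[0,4,0,-0.3,0],[0,5,0,-0.4,0],[0,6,0,-0.5,0],[0,7,0,-0.5,0],[0,8,0,-0.5,0],[0,9,0,-0.5,0],[0,10,0,-0.5,0]],
  ],
)

```text
time_s: 19.78
eef_pos: [0.5145, 0.1667, 0.1219]
eef_rot: [0.004, 0.028, 1.0, 0.0]
wrist_force: [3.0, -1.2, 10.3]
opening: -0.003
grasp_force: 5.1
```

```bash
sed -i 's/arange(-40/arange(-55/' sl.py; python3 sl.py
```

```text
t 19.78 pos [0.5145 0.1667 0.1219] yaw 86.8 F [ 3.  -1.2 10.3] open -0.003 grip 5.1 -> shift [-61.2  -0.   -7.7] turn -0.006
slide front a (mm behind edge): -40.5
```

Emit:
move_arm(
  series=[
    [[0,1,0,0,0],[0,1.5,0,0,0],[0,1.5,0,-1,0],[0,1.5,0,-4,0],[0,1.5,0,-12,0],[0,1.5,0,-25,0],[0,1.5,0,-40,0],[0,1.5,0,-50,0],[0,1.5,0,-50,0],[0,1.5,0,-50,0]],
  ],
)

```text
time_s: 20.67
eef_pos: [0.5101, 0.167, 0.1699]
eef_rot: [0.0, 0.027, 1.0, 0.0]
wrist_force: [-0.1, -0.4, -0.7]
opening: -0.002
grasp_force: 0.0
```

```bash
python3 - <<'E'
from h import *
go([.5,.1633,.13],87.2)
im,d=camera("wrist");cv2.imwrite("pics/w6.png",im)
E
```

```text
t 20.67 pos [0.5101 0.167  0.1699] yaw 86.9 F [-0.1 -0.4 -0.7] open -0.002 grip 0.0 -> shift [ 9.9 -4.2 39.8] turn -0.006
```

View pics/w6.png

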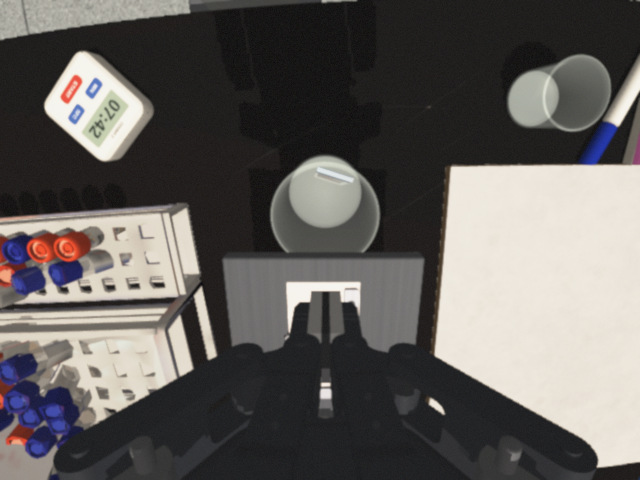

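The slide is in the beaker, standing near (335,175), and the beaker is upright. I'll let it settle, then hand in.

Emit:
move_arm(
  series=[
    [[0,0,0,-5,0],[0,0,0,-10,0],[0,0,0,-10,0],[0,0,0,-10,0],[0,0,0,-10,0],[0,0,0,-10,0],[0,0,0,-10,0],[0,0,0,-10,0],[0,0,0,-10,0],[0,0,0,-10,0]],
  ],
)

```text
time_s: 21.55
eef_pos: [0.5099, 0.1669, 0.1794]
eef_rot: [-0.0, 0.027, 1.0, -0.0]
wrist_force: [0.7, 0.8, -0.4]
opening: 0.002
grasp_force: 0.0
```

```bash
python3 - <<'E'
from h import *
a,_=camera("wrist")
for _ in range(4): b,_d=camera("wrist")
cv2.imwrite("pics/w7.png",b[120:290,230:430])
print("motion in beaker",cv2.absdiff(a,b)[150:250,270:380].max())
E
```

```text
motion in beaker 18
```

View pics/w7.png

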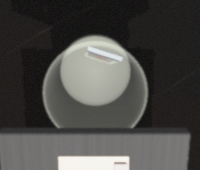

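The crop shows the slide at rest in the beaker, leaning on its wall at about (105,53).

```bash
python3 -c "
from bench import order
print(order.hand_in())"
```

```text
the job is handed in; nothing more can be done
None
```

The job is handed in, with no verdict returned. The slide was drawn out of its holder at about 12 N and dropped into the large beaker; the last picture shows it at rest there, the beaker upright under the front edge.

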